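# Unlock the screw press and push out the tablet mould

## Task

The aluminium tablet mould is locked in the small blue screw press. Roll a fingertip round the knurled rim of the black ring on top of the press, anticlockwise seen from above, for two full turns in all (stop well short of two and a half), and then push the freed mould with the fingertips along its bed, by the inner side of its upright brass lip, until its end rests against the red end stop. Do not pick up or lift anything, leave the pots, bottles and other things where they are, and finish with the hand clear of everything.

Things in the scene. Friction and masses are not known exactly. Their poses are not given: they have to be found in the camera images.
- press: Screw press, bolted down. Origin: on the table under the screw's vertical axis; z up, y along the bed to the end stop. Grey bed 104 mm wide (x), 12 thick, y -98 to +252; rails' inner faces at x = +-37, tops 22 high. Blue bridge at the axis: 122 wide (x), 36 (y), 62 to 80 mm above the table, on end posts. Above 80 mm only boss (radius 24, to 100 mm), ring and spindle.
- ring_center (a point): Centre of the ring's top face, on the screw's axis, 126 mm above the table; the press's axes. Black ring, vertical axis, 26 mm high (100 to 126 mm above the table), stays at that height. 24 upright grey round ribs on its rim: radius 45.7 mm over the ribs, 42 between; too wide to pinch. Yellow mark on top near the rim, towards the press's +x when tight.
- ring (a joint): Ring angle, rad: 0 = tight (the start), growing anticlockwise from above; 12.57 = two turns; ends at 19.5. Needs about 0.06 N m (1.5 N at the rim), stays where left. Each turn lifts the steel spindle in its middle (radius 11 mm, red end) by 7 mm: it stands 11 mm above the ring when tight, 25 after two turns. The spindle's pin locks the mould until about 1.6 turns.
- mould: Loose aluminium mould plate, 0.4 to 0.85 kg, 70 mm wide (x), 16 thick, on the bed between the rails. Origin: centre of its locking hole at the underside, at the start on the press's axis 12 mm above the table; axes like the press's. Spans y -70 to +150. Brass lip across it: 70 wide, y 134 to 142, top 50 mm above the underside. Can slide 90 mm in +y.
- lip (a point): Middle of the top edge of the lip's inner face (the one towards the press), 62 mm above the table; the mould's axes. Push here, or lower on this face, in +y. The plate's top below it is 28 mm above the table.
- plate_end (a point): Middle of the mould's leading end face (+y end), 8 mm above its underside.
- stop_face (a point): Middle of the face of the red end stop that the mould's leading end comes to rest against; 20 mm above the table, the press's axes.
- pot: Bystander: small white pot with red cap, 48 mm wide, 45 mm high, standing near the press on the robot's side; origin under it.
- pot2: Bystander: small white pot with blue cap, 40 mm wide, 40 mm high, standing near the press on its far side; origin under it.
- amber_red: Bystander: amber bottle with red cap, 54 mm wide, 125 mm high; origin under it.
- amber_white: Bystander: amber bottle with white cap, 54 mm wide, 125 mm high; origin under it.
- tub: Bystander: white tub, 90 mm wide, 130 mm high; origin under it.
- mortar: Bystander: white ceramic mortar, 110 mm wide, 60 mm high; origin under it.
- spatula: Bystander: spatula, 200 mm long, lying on the table.

How it is judged:
By the outcome, as a careful person would: the job done as asked, in the order asked, and still so for the second after the job is handed in, with the robot touching nothing.
It also fails if it takes over 61 s, if anything falls off the work surface, if the arm or the gripper's body presses on something with over 40 N, if the wrist force passes 120 N, or if a joint passes its speed limit or range.

## Robot

A 6-joint arm with a two-finger parallel gripper is mounted at the origin on the work surface. World frame = base frame: x ahead of the robot, y to its left, z up, the work surface at z = 0. Lengths are in m, angles in rad, forces in N, time in s.
With the tool pointing down it reaches from about 0.375 to 0.75 m from the base axis. Payload 9 kg.
Tool frame: the origin (TCP) lies between the finger pads; the fingertips stand arm.tcp_to_tips ahead of it and the grasp point (between the pads) is the TCP (arm.tcp_to_tips is the distance from the TCP to the fingertips, in m); z points along the fingers, y is the direction in which the jaws open and shut (so a half turn about z gives the same grasp; the last joint's range is limited). The gripper opens to 85 mm and grips with 20 to 120 N. Pads are 22 mm wide; open, the fingers measure 114 mm over their backs; the gripper's body (76 mm by 85 mm) begins 54 mm behind the grasp point. The pads swing forward as they close: fully open they stand 13 mm farther back than shut.
Start: joints at [1.112, 0.104, 0.097, 1.564, 0, 1.353], TCP at [0.143, 0.583, 0.25] pointing down, gripper open.
Joint ranges: [-2.99, 2.99], [-0.84, 1.86], [-1.1, 1.16], [-1.84, 2.11], [-1.51, 1.56], [-3.14, 3.14]. Speed limits (rad/s): [2.22, 2.22, 2.57, 3.14, 3.14, 3.14].

## Interface

Orientations are given as a rotation vector (axis times angle).
In Python, from rig import get_obs, imaging, sign_off, arm gives the robot as it stands.
- The arm moves only by the tool apply_moves, never from a script. Its argument "deltas" is a list of rows, each an object with "delta_rot": the turn, a rotation vector about the tool's x, y, z in rad, a list of three; "dp": the shift along the tool's x, y, z in mm, a list of three; "grip": the finger opening in mm, from 0 to 85.4. In form: [{"delta_rot": [wx, wy, wz], "dp": [tx, ty, tz], "grip": grip}, ...]. A call has 1 to 12 rows; each row shifts and turns the pose as measured when the row begins, along the tool's axes as they then stand; what a row does not reach is not made up. A row lasts 1/10 s, in which the tool goes at most 50 mm and 8.59 degrees, less where a joint would pass 70% of its speed; a pose out of reach is approached as far as the arm can. A call is refused whole if a number of a shift passes 50 or a number of a turn 0.15, either way. A call with a gripper value outside its range is refused whole. The fingers move at their own pace and stop on an object; "newtons" is the grip in N (left out, the last holds). Time passes only in rows, so rows that do not move let the fingers close. It gives the time, the measured TCP pose, the force and the opening at its end, in the units of the state.
- get_obs(): the state, without advancing time (a new reading comes with each control period).
- imaging.get_image(name): name is "scene" or "top" or "wrist"; returns (picture, depth): 480x640x3 uint8, blue, green, red; 480x640 float32, m along the optical axis (not along the pixel's ray), 0 where there is no reading.
- imaging.get_calibration(name): a dict with "fov_y" (degrees; the focal length in pixels is half the picture's height over the tangent of half this angle, whatever the lens; pixels are square), "cx", "cy" (the principal point, pixels), "rvec" (rotation vector, rad) and "tvec" (3), from world to camera coordinates, as OpenCV has them. Camera axes: x right, y down, z forward; pixel columns grow to the right and rows downward; lengths in m; the calibration is good to about 2 mm. A picture is of the moment at which its call begins: read the wrist's pose just before it. get_calibration takes no time and is no camera call; for the wrist camera it gives the pose at the moment of the call.
- sign_off(): hands the job in, once; it reports no verdict.
The state is a dict: "time": time; "joints": joint angles; "dq": joint speeds; "joint_efforts": joint torques, N m; "tcp_pos": TCP position; "orientation": TCP orientation; "contact_force": force on the tool from outside, world axes, zero at the start; "wrist_torque": the same for the moment, N m; "width": finger opening in m.
Only numpy, scipy, OpenCV 4.12 (cv2) and the standard library are available. Lean on these libraries where they do the work, as an engineer would, in place of code of your own. Each camera call takes 0.05 s, during which the arm holds its last target.

## Working session

There is one attempt and no reset: what is moved stays moved. The work goes in short steps, Python scripts to look and compute and a tool call to move; the robot and the scene stay as the last step left them, time stands still between calls to the robot, and variables do not carry over. Pictures are saved under pics/ and viewed, and the job is handed in when it is done.

Besides the shell and the picture viewer there is one more tool, called after "Request:" as a command line: name --argument value ..., lists and objects as JSON in quotes. apply_moves: Moves the arm, as the interface text tells. Its arguments: {"type":"object","properties":{"deltas":{"type":"array"},"newtons":{"type":"number"}},"required":["deltas"]}

```bash
ls; mkdir -p pics; python3 - <<'E'
from rig import get_obs, imaging, arm
import cv2, numpy as np
print(get_obs()); print(arm.tcp_to_tips)
for n in ("scene","top"):
    im,d=imaging.get_image(n); cv2.imwrite(f"pics/{n}0.png",im); np.savez(f"pics/{n}0.npz",im=im,d=d)
    print(n,imaging.get_calibration(n))
E
```

```text
pics
{'time': 0.0, 'joints': array([ 1.11231030e+00,  1.04653939e-01,  9.64662986e-02,  1.56389367e+00,
       -8.91866503e-06,  1.35309330e+00]), 'dq': array([-4.54501039e-04,  6.53338231e-05, -2.09152726e-03,  1.07227379e-03,
        1.74597553e-03,  6.36992138e-05]), 'joint_efforts': array([-4.83573569e-05, -5.56940532e+01,  5.03640568e+01,  1.72489212e-02,
       -2.18843579e-04,  5.06840095e-06]), 'tcp_pos': array([0.14293469, 0.58241215, 0.24954723]), 'orientation': array([-3.77257794e-01, -3.11843749e+00,  1.90856752e-03]), 'contact_force': array([-0.33948841,  0.66448015,  0.11290066]), 'wrist_torque': array([ 0.03000943, -0.00767831,  0.01467714]), 'width': 0.08505937277092511}
0.019
scene {'fov_y': 55.119388564374646, 'cx': 312.9972642296905, 'cy': 243.45124137199446, 'rvec': array([ 1.46837265,  2.30555093, -0.68244203]), 'tvec': array([ 0.23541095, -0.35838929,  1.26859833])}
top {'fov_y': 49.926150013694226, 'cx': 320.9716979711407, 'cy': 235.19568372650747, 'rvec': array([ 2.1881654 , -2.1435742 ,  0.16941023]), 'tvec': array([-0.03496908,  0.5667718 ,  1.20369785])}
```

View pics/scene0.png

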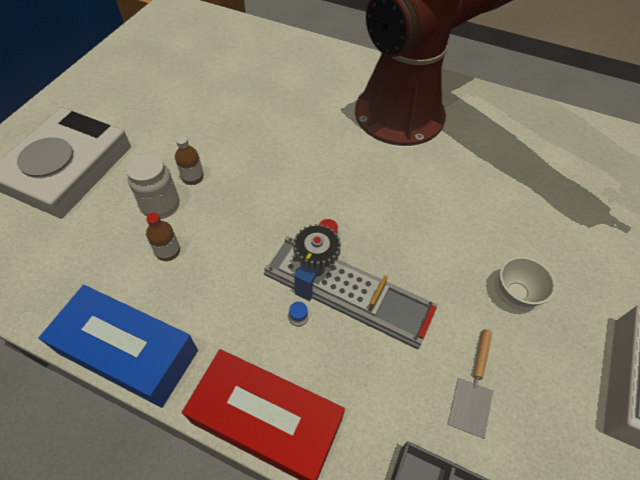

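View pics/top0.png

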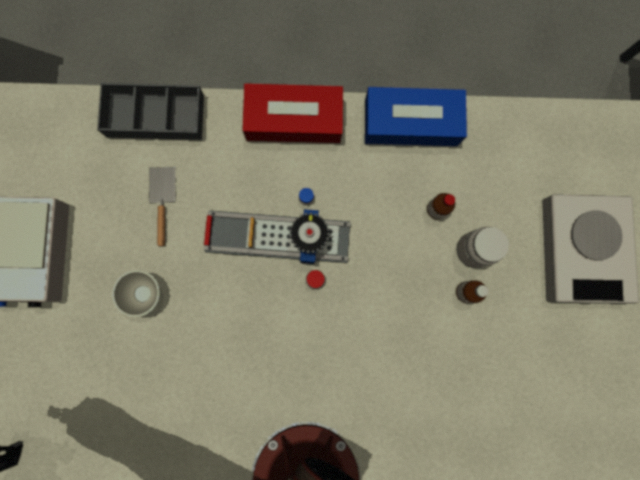

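The two views show the ring at top pixel (310,233), and the bed running left (world +y) to the red stop at (208,231). The lip is at (250,233), the red pot at (316,280) and the blue pot at (307,196). Next I'll measure these.

```bash
cat > h.py <<'E'
import numpy as np, cv2
from rig import imaging
def K(c,h=480):
    f=h/2/np.tan(np.radians(c['fov_y']/2)); return f,c['cx'],c['cy']
def world(c,d):
    f,cx,cy=K(c); v,u=np.mgrid[0:d.shape[0],0:d.shape[1]]
    P=np.stack([(u-cx)/f*d,(v-cy)/f*d,d],-1); R=cv2.Rodrigues(np.array(c['rvec'],float))[0]
    return (P-np.array(c['tvec']))@R
def proj(c,p):
    f,cx,cy=K(c); R=cv2.Rodrigues(np.array(c['rvec'],float))[0]
    q=np.atleast_2d(p)@R.T+np.array(c['tvec']); return np.stack([q[:,0]/q[:,2]*f+cx,q[:,1]/q[:,2]*f+cy],-1)
E
python3 - <<'E'
from h import *
for n in("top","scene"):
    z=np.load(f"pics/{n}0.npz"); im=z['im'].astype(int); d=z['d']; c=imaging.get_calibration(n); W=world(c,d)
    print(n,'table z',np.median(W[200:400,200:280,2]) if n=="top" else np.median(W[330:340,500:520,2]))
    b,g,r=im[...,0],im[...,1],im[...,2]
    roi=np.hypot(W[...,0]-.6,W[...,1]-.1)<.35
    m=roi&(W[...,2]>.115)&(W[...,2]<.135)&(d>0)
    p=W[m]; print('ringtop',m.sum(),p.mean(0),np.ptp(p,0)); 
    (cc,rr)=cv2.minEnclosingCircle(p[:,:2].astype(np.float32)); print(cc,rr)
    ky=m&(r>120)&(g>110)&(b<80); print('yellow',W[ky].mean(0),ky.sum())
    for nm,mm in (('red',(r>120)&(g<70)&(b<70)),('blue',(b>100)&(r<60))):
        mm=(roi&mm&(d>0)&(W[...,2]>.01)).astype(np.uint8)
        k,l,s,ce=cv2.connectedComponentsWithStats(mm)
        for i in range(1,k):
            if s[i,4]>8:
                q=W[l==i]; print(nm,s[i],q.mean(0).round(4),q.min(0).round(3),q.max(0).round(3))
    t=(im[...]); 
    br=roi&(r>150)&(g>95)&(g<170)&(b<100)&(W[...,2]>.05)&(W[...,2]<.07)
    if br.any(): q=W[br]; print('lip',br.sum(),q.mean(0),q.min(0),q.max(0)); print(cv2.fitLine(q[:,:2].astype(np.float32),2,0,.01,.01).ravel())
    ray=0
E
python3 - <<'E'
import cv2
im=cv2.imread('pics/top0.png')[170:300,190:370]
cv2.imwrite('pics/tc.png',cv2.resize(im,None,fx=4.4,fy=4.4,interpolation=cv2.INTER_CUBIC))
im=cv2.imread('pics/scene0.png')[210:360,250:450]
cv2.imwrite('pics/sc.png',cv2.resize(im,None,fx=4,fy=4,interpolation=cv2.INTER_CUBIC))
E
```

```text
top table z 0.0008317629908497991
ringtop 1139 [0.56075212 0.00687584 0.12598525] [0.08842992 0.08732571 0.01893449]
(0.5612636208534241, 0.006942071486264467) 0.04559976980090141
yellow [0.59488173 0.00382551 0.12935048] 5
red [ 243   84  100   48 3677] [0.867  0.0534 0.0797] [ 0.811 -0.067  0.069] [0.927 0.17  0.088]
red [204 216   6  29  90] [0.5749 0.2518 0.03  ] [0.54  0.247 0.026] [0.609 0.257 0.036]
red [307 229   5   5  17] [0.5623 0.0056 0.1371] [0.558 0.001 0.133] [0.568 0.01  0.141]
red [307 271  17  16 222] [ 0.4629 -0.0108  0.045 ] [ 0.445 -0.03   0.039] [0.481 0.008 0.051]
blue [368 113  20  21 231] [ 0.8283 -0.1475  0.0798] [ 0.809 -0.176  0.073] [ 0.86  -0.13   0.086]
blue [300 189  13  13 138] [0.6649 0.0152 0.0393] [0.649 0.    0.032] [0.68  0.03  0.045]
lip 21 [0.565279   0.14532275 0.06193413] [0.54175416 0.14301421 0.0575467 ] [0.59420002 0.14881186 0.0672461 ]
[ 0.99793047 -0.06430238  0.565279    0.14532275]
scene table z 0.0011008328891068111
ringtop 1427 [0.56886152 0.00733245 0.1264031 ] [0.09180646 0.09027782 0.01966018]
(0.5646872520446777, 0.0057663987390
[... 186 characters left out ...]
 32] [0.5637 0.006  0.138 ] [0.557 0.    0.136] [0.571 0.012 0.14 ]
red [419 305  17  33 180] [0.5791 0.2517 0.031 ] [0.541 0.245 0.027] [0.614 0.258 0.035]
red [ 189  349  156  131 9308] [0.8719 0.0586 0.0808] [ 0.81  -0.068  0.076] [0.93  0.171 0.085]
blue [295 269  20  14 153] [0.6145 0.0044 0.0809] [ 0.602 -0.014  0.077] [0.626 0.021 0.085]
blue [290 302  17  16 226] [0.6686 0.0163 0.0408] [ 0.651 -0.     0.033] [0.686 0.033 0.044]
blue [166 324  24  37 445] [ 0.8302 -0.1456  0.0807] [ 0.811 -0.179  0.076] [ 0.863 -0.128  0.085]
lip 84 [0.57133378 0.14402373 0.06281084] [0.53779372 0.14031453 0.05811665] [0.6053384  0.14799167 0.06628286]
[ 0.9989092  -0.04669573  0.57133377  0.14402373]
```

View pics/tc.png

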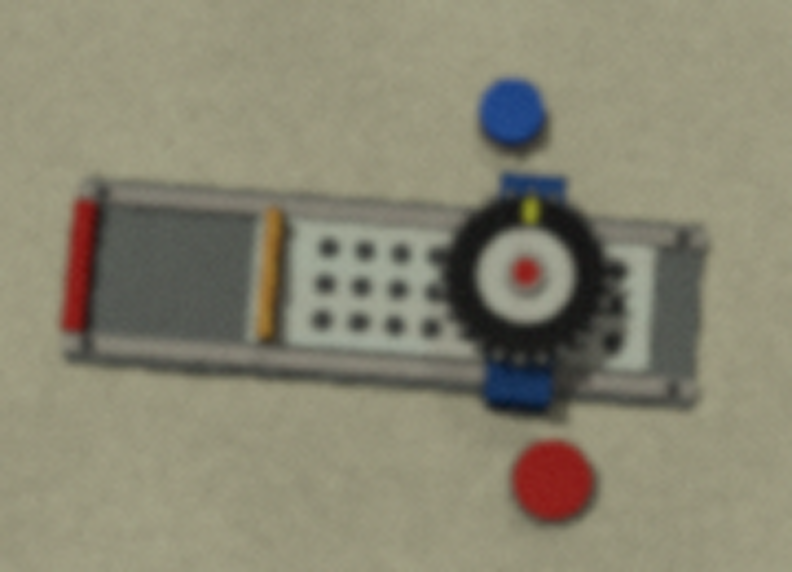

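View pics/sc.png

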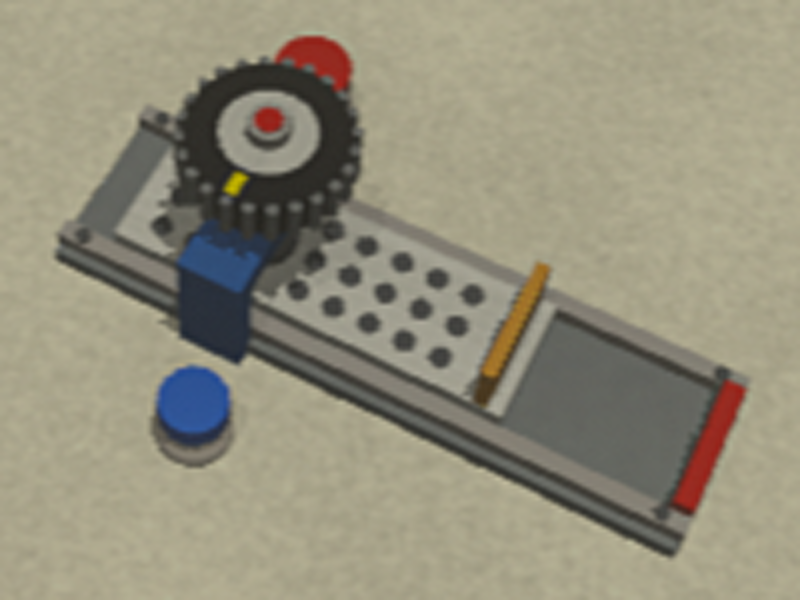

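```bash
cat >> h.py <<'E'
from rig import get_obs
from scipy.spatial.transform import Rotation as Ro
C=np.array([.5625,.0065]); YAW=-0.058
# wanted: tool x = -press x, tool y = press y, z down
px=np.array([np.cos(YAW),np.sin(YAW),0]); py=np.array([-np.sin(YAW),np.cos(YAW),0])
RT=np.stack([-px,py,[0,0,-1]],1)
def st():
    o=get_obs(); R=Ro.from_rotvec(o['orientation']).as_matrix(); p=np.array(o['tcp_pos'])
    d=p[:2]-C; q=np.array([d@px[:2],d@py[:2],p[2]])
    f=np.array(o['contact_force'])
    err=Ro.from_matrix(R.T@RT).as_rotvec()
    print('t %.2f'%o['time'],'p',p.round(4),'press mm',(q*1000).round(1),'rotneed',err.round(3),'F press',np.round([f@px,f@py,f[2]],1),'w',round(o['width'],4),'j',np.round(o['joints'],2))
    return o,R,p,q
def press(q): return np.array([*(C+q[0]/1e3*px[:2]+q[1]/1e3*py[:2]),q[2]/1e3])
E
python3 - <<'E'
from h import *
o,R,p,q=st()
t=press([0,95,250]); print('tool shift with wanted rot mm',(RT.T@(t-p))*1e3)
E
```

```text
t 0.10 p [0.143  0.5825 0.2496] press mm [-452.2  550.7  249.6] rotneed [-0.001 -0.    -0.183] F press [ 0.  -0.1  0.3] w 0.0851 j [1.11 0.1  0.1  1.56 0.   1.35]
tool shift with wanted rot mm [-4.52227324e+02 -4.55669197e+02 -3.64412636e-01]
```

Request:
apply_moves --deltas '[{"delta_rot":[0,0,-0.1],"dp":[0,0,0],"grip":0},{"delta_rot":[0,0,-0.08],"dp":[-20,-20,0],"grip":0},{"delta_rot":[0,0,0],"dp":[-35,-35,0],"grip":0},{"delta_rot":[0,0,0],"dp":[-35,-35,0],"grip":0},{"delta_rot":[0,0,0],"dp":[-35,-35,0],"grip":0},{"delta_rot":[0,0,0],"dp":[-35,-35,0],"grip":0},{"delta_rot":[0,0,0],"dp":[-35,-35,0],"grip":0},{"delta_rot":[0,0,0],"dp":[-35,-35,0],"grip":0},{"delta_rot":[0,0,0],"dp":[-35,-35,0],"grip":0},{"delta_rot":[0,0,0],"dp":[-35,-35,0],"grip":0}]' --newtons 40

```text
time: 1.1
tcp_pos: [0.4251, 0.2617, 0.2452]
orientation: [-0.067, -3.137, 0.007]
contact_force: [0.5, 0.7, -0.3]
width: 0.0
```

```bash
python3 - <<'E'
from h import *
o,R,p,q=st()
E
```

```text
t 1.10 p [0.4251 0.2617 0.2452] press mm [-152.   246.9  245.2] rotneed [-0.004 -0.004  0.016] F press [ 0.4  0.7 -0.3] w 0.0 j [ 0.29 -0.2  -0.21  1.57 -0.    0.33]
```

Request:
apply_moves --deltas '[{"delta_rot":[0,0,0.015],"dp":[-35,-35,0],"grip":0},{"delta_rot":[0,0,0],"dp":[-35,-35,0],"grip":0},{"delta_rot":[0,0,0],"dp":[-35,-35,0],"grip":0},{"delta_rot":[0,0,0],"dp":[-35,-30,15],"grip":0},{"delta_rot":[0,0,0],"dp":[-10,-10,20],"grip":0},{"delta_rot":[0,0,0],"dp":[0,0,20],"grip":0},{"delta_rot":[0,0,0],"dp":[0,0,0],"grip":0}]'

```text
time: 1.8
tcp_pos: [0.5709, 0.0979, 0.186]
orientation: [-0.105, -3.134, 0.007]
contact_force: [-0.8, 0.0, -0.3]
width: -0.0
```

```bash
python3 - <<'E'
from h import *
o,R,p,q=st()
for n in("scene","wrist","top"):
    im,d=imaging.get_image(n); c=imaging.get_calibration(n); cv2.imwrite(f"pics/{n}1.png",im); np.savez(f"pics/{n}1.npz",im=im,d=d,**{k:c[k] for k in c})
im=cv2.imread('pics/scene1.png')[150:350,220:480]
cv2.imwrite('pics/sc1.png',cv2.resize(im,None,fx=3,fy=3,interpolation=cv2.INTER_CUBIC))
E
```

```text
t 1.80 p [0.5709 0.0979 0.186 ] press mm [  3.1  91.7 186. ] rotneed [-0.005 -0.006 -0.009] F press [-0.8 -0.  -0.3] w -0.0 j [-0.05  0.05 -0.08  1.45 -0.    0.01]
```

View pics/sc1.png

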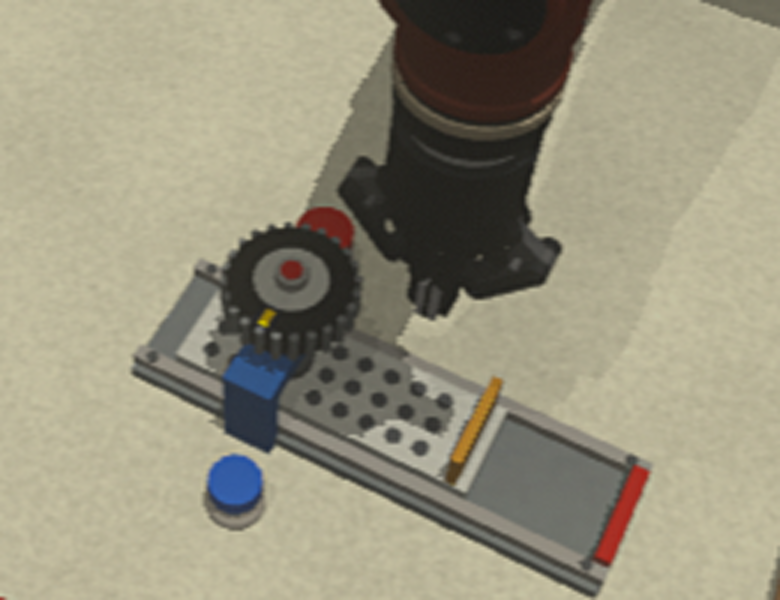

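View pics/wrist1.png

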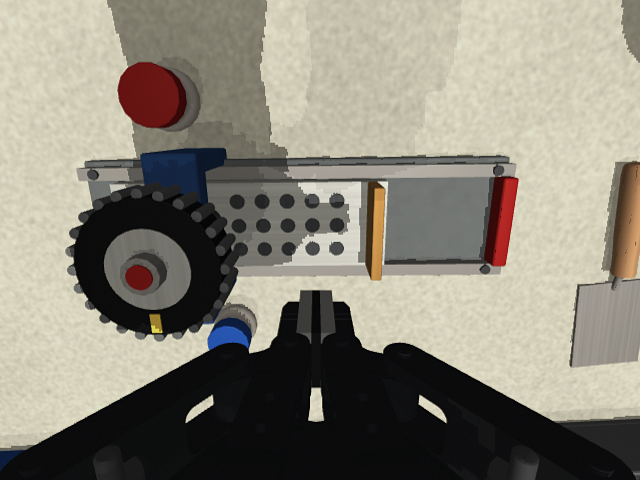

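The scene view shows the shut fingers hanging clear, with wide knuckles along the jaw axis. I'll measure the finger profile and the knuckle height before engaging.

```bash
python3 - <<'E'
from h import *
o,R,p,q=st()
for n in("scene","wrist"):
    z=np.load(f"pics/{n}1.npz"); d=z['d']; c={k:z[k] for k in('fov_y','cx','cy','rvec','tvec')}
    W=world(c,d)[d>0]; T=(W-p)@R*1e3
    m=(abs(T[:,0])<60)&(abs(T[:,1])<90)&(T[:,2]<25)&(T[:,2]>-90)&((W[:,2]>.145)); T=T[m]; print(n,len(T))
    for a in range(-90,25,6):
        s=T[(T[:,2]>=a)&(T[:,2]<a+6)]
        if len(s)>3: print(a,len(s),'x',s[:,0].min().round(),s[:,0].max().round(),'y',s[:,1].min().round(),s[:,1].max().round())
E
```

```text
t 1.95 p [0.5722 0.0989 0.1903] press mm [  4.3  92.8 190.3] rotneed [-0.005  0.    -0.007] F press [-0.5  0.3  0.4] w -0.0 j [-0.05  0.04 -0.08  1.45 -0.    0.01]
scene 1616
-90 68 x -19.0 6.0 y -42.0 42.0
-84 111 x -21.0 5.0 y -49.0 48.0
-78 159 x -21.0 9.0 y -59.0 59.0
-72 250 x -19.0 13.0 y -61.0 61.0
-66 147 x -18.0 -2.0 y -60.0 61.0
-60 113 x -18.0 2.0 y -57.0 58.0
-54 128 x -18.0 12.0 y -52.0 52.0
-48 97 x -18.0 11.0 y -49.0 46.0
-42 73 x -14.0 13.0 y -42.0 45.0
-36 172 x -15.0 11.0 y -38.0 39.0
-30 86 x -13.0 8.0 y -34.0 33.0
-24 46 x -14.0 7.0 y -28.0 26.0
-18 22 x -12.0 4.0 y -6.0 14.0
-12 21 x -11.0 -5.0 y -13.0 13.0
-6 33 x -11.0 3.0 y -13.0 14.0
0 36 x -12.0 5.0 y -14.0 14.0
6 29 x -12.0 8.0 y -13.0 13.0
12 22 x -11.0 -5.0 y -11.0 11.0
wrist 61188
-78 2787 x 15.0 22.0 y -19.0 19.0
-72 7726 x 8.0 20.0 y -63.0 63.0
-66 11241 x 1.0 19.0 y -63.0 62.0
-60 9469 x -7.0 19.0 y -58.0 58.0
-54 8500 x -9.0 19.0 y -54.0 54.0
-48 4618 x -9.0 18.0 y -50.0 48.0
-42 4339 x -9.0 14.0 y -43.0 43.0
-36 5760 x -11.0 15.0 y -40.0 39.0
-30 2706 x -12.0 15.0 y -34.0 34.0
-24 808 x -11.0 15.0 y -29.0 29.0
-18 905 x -11.0 12.0 y -11.0 9.0
-12 551 x 7.0 12.0 y -14.0 13.0
-6 561 x 7.0 13.0 y -14.0 13.0
0 512 x 6.0 12.0 y -14.0 13.0
6 456 x 7.0 12.0 y -14.0 13.0
12 240 x 7.0 12.0 y -12.0 12.0
18 9 x 11.0 11.0 y -7.0 6.0
```

Request:
apply_moves --deltas '[{"delta_rot":[0,0,0],"dp":[-4,0,25],"grip":0},{"delta_rot":[0,0,0],"dp":[-4,0,25],"grip":0},{"delta_rot":[0,0,0],"dp":[0,-10,15],"grip":0},{"delta_rot":[0,0,0],"dp":[0,-10,0],"grip":0},{"delta_rot":[0,0,0],"dp":[0,-10,0],"grip":0}]'

```text
time: 2.45
tcp_pos: [0.5809, 0.0696, 0.1319]
orientation: [0.093, 3.13, -0.008]
contact_force: [0.2, -1.0, -0.1]
width: -0.0
```

```bash
python3 - <<'E'
from h import *
o,R,p,q=st()
E
```

```text
t 2.45 p [0.5809 0.0696 0.1319] press mm [ 14.7  64.1 131.9] rotneed [-0.004  0.011 -0.001] F press [ 0.2 -1.  -0.1] w -0.0 j [-0.1   0.06 -0.17  1.34 -0.   -0.04]
```

Request:
apply_moves --deltas '[{"delta_rot":[0,0.01,0],"dp":[0,-3,7],"grip":0},{"delta_rot":[0,0,0],"dp":[4,-3,1],"grip":0},{"delta_rot":[0,0,0],"dp":[8,-3,0],"grip":0},{"delta_rot":[0,0,0],"dp":[8,-3,0],"grip":0}]'

```text
time: 2.85
tcp_pos: [0.5619, 0.0629, 0.1263]
orientation: [0.089, 3.134, 0.018]
contact_force: [1.7, 18.3, -3.6]
width: -0.0001
```

```bash
cat >> h.py <<'E'
def ringshot(tag,n="scene",save=True):
    im,d=imaging.get_image(n); c=imaging.get_calibration(n)
    f,cx,cy=K(c)
    # rectify ring-top plane z=.126 to top-down view, press axes, 0.25mm/px, +-60mm
    R=cv2.Rodrigues(np.array(c['rvec'],float))[0]; t=np.array(c['tvec'])
    s=0.3; N=400
    src=np.array([[0,0],[N,0],[N,N],[0,N]],np.float32)
    w=np.array([press([(u-N/2)*s,-(v-N/2)*s,126]) for u,v in src])
    H=cv2.getPerspectiveTransform(src,proj(c,w).astype(np.float32))
    o=cv2.warpPerspective(im,np.linalg.inv(H),(N,N)); cv2.imwrite(f"pics/{tag}.png",o)
    v,u=np.mgrid[0:N,0:N]; x=(u-N/2)*s; y=-(v-N/2)*s; r=np.hypot(x,y)
    b,g,rr=[o[...,i].astype(int) for i in range(3)]
    m=(r>24)&(r<44)&(rr>100)&(g>90)&(b<0.55*g)
    if m.sum()>15: print('mark deg',np.degrees(np.arctan2(y[m].mean(),x[m].mean())).round(1),'r',r[m].mean().round(1),'n',m.sum())
    else: print('mark hidden',m.sum())
    W=world(c,d); k=(np.hypot(*(W[...,:2]-C).transpose(2,0,1))<.012)&(W[...,2]>.128)&(W[...,2]<.17)&(im[...,2]>110)&(im[...,1]<80)
    if k.any(): print('spindle z',np.median(W[k][:,2]).round(4),k.sum())
E
python3 - <<'E'
from h import *
st(); ringshot("r1")
E
```

```text
t 2.85 p [0.5619 0.0629 0.1263] press mm [ -3.9  56.3 126.3] rotneed [0.012 0.006 0.001] F press [ 0.6 18.4 -3.6] w -0.0001 j [-0.13  0.   -0.23  1.33  0.01 -0.07]
mark deg 18.8 r 33.7 n 823
```

View pics/r1.png

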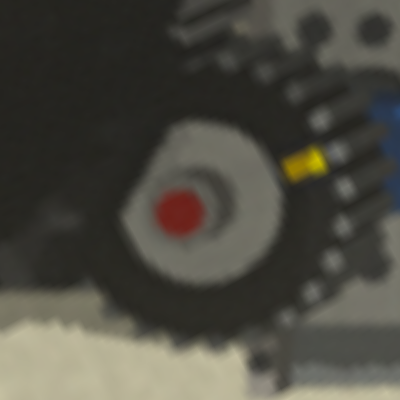

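```bash
cat >> h.py <<'E'
def path(R=44.,a=11.,b=12.5,n=2000):
    L=[]
    for (sx,sy,t0) in ((-1,1,90),(-1,-1,180),(1,-1,270),(1,1,0)):
        # arcs; straight parts follow from resampling
        th=np.radians(np.linspace(t0,t0+90,200)); L.append(np.stack([sx*a+R*np.cos(th),sy*b+R*np.sin(th)],1))
    P=np.vstack(L+[L[0][:1]]); s=np.r_[0,np.cumsum(np.hypot(*np.diff(P,axis=0).T))]
    S=np.linspace(0,s[-1],n,endpoint=False)
    return np.stack([np.interp(S,s,P[:,0]),np.interp(S,s,P[:,1])],1),s[-1]
def plan(n=10,step=9.,push=2.5,ztgt=125.,lag=1.05,**k):
    o,R,p,q=st(); P,L=path(**k); N=len(P); q=q*1e3*np.array([1,1,1]); cur=q[:2].copy()
    i=np.argmin(np.hypot(*(P-cur).T)); ds=L/N; print('s0 frac',i/N,'dist off path',np.hypot(*(P[i]-cur)).round(1))
    rows=[]
    for j in range(n):
        i2=(i+int(round(step/ds)))%N; t=P[(i2+5)%N]-P[(i2-5)%N]; t/=np.hypot(*t); nn=np.array([-t[1],t[0]]) # inward (left of CCW)
        mv=(P[i2]-cur)*lag+push*nn
        rows.append({"delta_rot":[0,0,0],"dp":[int(round(-mv[0])) if 0 else round(-mv[0]*2)/2,round(mv[1]*2)/2,round((q[2]-ztgt)) if j==0 else 0],"grip":0})
        cur=P[i2]; i=i2
    for r in rows: print(r['dp'],end=' ')
    print()
E
python3 -c "
from h import *
plan(8,8)"
```

```text
t 2.90 p [0.5606 0.0629 0.1263] press mm [ -5.2  56.2 126.3] rotneed [0.011 0.005 0.001] F press [-0.7 18.4 -0.7] w -0.0001 j [-0.13  0.   -0.23  1.33  0.01 -0.07]
s0 frac 0.9845 dist off path 0.3
[8.5, -2.0, 1] [7.5, -3.5, 0] [7.0, -5.0, 0] [6.0, -6.0, 0] [4.5, -7.0, 0] [3.5, -8.0, 0] [2.0, -8.5, 0] [0.5, -8.5, 0]
```

Request:
apply_moves --deltas '[{"delta_rot":[0.01,0,0],"dp":[8.5,-2,1],"grip":0},{"delta_rot":[0,0,0],"dp":[7.5,-3.5,0],"grip":0},{"delta_rot":[0,0,0],"dp":[7,-5,0],"grip":0},{"delta_rot":[0,0,0],"dp":[6,-6,0],"grip":0},{"delta_rot":[0,0,0],"dp":[4.5,-7,0],"grip":0}]'

```text
time: 3.4
tcp_pos: [0.5225, 0.0448, 0.1259]
orientation: [0.081, 3.136, 0.015]
contact_force: [-4.0, 6.2, -0.2]
width: -0.0003
```

```bash
python3 -c "
from h import *
plan(10,8)
ringshot('r2')"
```

```text
t 3.40 p [0.5225 0.0448 0.1259] press mm [-42.2  35.9 125.9] rotneed [0.01  0.004 0.006] F press [-4.4  6.  -0.2] w -0.0003 j [-0.17 -0.12 -0.35  1.34  0.01 -0.12]
s0 frac 0.11 dist off path 5.0
[6.5, -5.0, 1] [0.5, -8.5, 0] [-1.0, -8.5, 0] [-2.5, -8.5, 0] [-2.5, -8.5, 0] [-2.5, -8.5, 0] [-2.5, -8.0, 0] [-3.5, -7.5, 0] [-5.0, -7.0, 0] [-6.0, -6.0, 0] 
mark deg 74.3 r 32.7 n 1093
spindle z 0.1399 30
```

```bash
python3 -c "
from h import *
plan(8,8,R=49,a=5,b=6.5)"
```

```text
t 3.45 p [0.5218 0.0441 0.1259] press mm [-42.8  35.1 125.9] rotneed [0.01  0.003 0.006] F press [-5.6  3.8  2.4] w -0.0001 j [-0.17 -0.12 -0.35  1.34  0.01 -0.12]
s0 frac 0.1275 dist off path 1.6
[3.5, -7.0, 1] [1.0, -8.5, 0] [-0.5, -8.5, 0] [-2.0, -8.5, 0] [-2.5, -8.5, 0] [-2.5, -8.0, 0] [-3.5, -7.5, 0] [-5.0, -7.0, 0]
```

Request:
apply_moves --deltas '[{"delta_rot":[0.01,0,0],"dp":[3.5,-7,1],"grip":0},{"delta_rot":[0,0,0],"dp":[1,-8.5,0],"grip":0},{"delta_rot":[0,0,0],"dp":[-0.5,-8.5,0],"grip":0},{"delta_rot":[0,0,0],"dp":[-2,-8.5,0],"grip":0},{"delta_rot":[0,0,0],"dp":[-2.5,-8.5,0],"grip":0},{"delta_rot":[0,0,0],"dp":[-2.5,-8,0],"grip":0}]'

```text
time: 4.05
tcp_pos: [0.5086, -0.0046, 0.1251]
orientation: [-0.079, -3.119, -0.009]
contact_force: [-0.6, 1.1, -0.8]
width: -0.0001
```

```bash
python3 -c "
from h import *
plan(10,8,R=49,a=5,b=6.5)
ringshot('r3')"
```

```text
t 4.05 p [ 0.5086 -0.0046  0.1251] press mm [-53.1 -14.3 125.1] rotneed [ 0.005 -0.021  0.007] F press [-0.7  1.1 -0.8] w -0.0001 j [-0.27 -0.13 -0.37  1.36  0.   -0.22]
s0 frac 0.2765 dist off path 0.3
[-4.0, -7.5, 0] [-5.5, -6.5, 0] [-6.5, -5.5, 0] [-7.5, -4.5, 0] [-8.0, -3.0, 0] [-8.5, -2.0, 0] [-8.5, -0.5, 0] [-8.5, 1.0, 0] [-8.5, 2.0, 0] [-8.5, 2.5, 0] 
mark deg 138.3 r 32.6 n 1086
spindle z 0.1405 35
```

Request:
apply_moves --deltas '[{"delta_rot":[0,-0.02,0],"dp":[-5,-7,0],"grip":0},{"delta_rot":[0,0,0],"dp":[-6,-6,0],"grip":0},{"delta_rot":[0,0,0],"dp":[-7,-5,0],"grip":0},{"delta_rot":[0,0,0],"dp":[-7.5,-4,0],"grip":0},{"delta_rot":[0,0,0],"dp":[-8,-2.5,0],"grip":0},{"delta_rot":[0,0,0],"dp":[-8.5,-1,0],"grip":0},{"delta_rot":[0,0,0],"dp":[-8.5,0.5,0],"grip":0},{"delta_rot":[0,0,0],"dp":[-8.5,1.5,0],"grip":0}]'

```text
time: 4.9
tcp_pos: [0.5502, -0.0516, 0.1249]
orientation: [-0.103, -3.102, 0.051]
contact_force: [-7.9, -18.0, 2.5]
width: -0.0001
```

```bash
python3 -c "
from h import *
plan(10,8,push=3,R=49,a=5,b=6.5)
ringshot('r4')"
```

```text
t 4.90 p [ 0.5502 -0.0516  0.1249] press mm [ -8.9 -58.7 124.9] rotneed [-0.034 -0.036 -0.008] F press [ -6.8 -18.5   2.5] w -0.0001 j [-0.31  0.02 -0.22  1.36 -0.04 -0.24]
s0 frac 0.4615 dist off path 3.3
[-8.5, 6.5, 0] [-8.0, 3.0, 0] [-7.5, 4.0, 0] [-7.0, 5.0, 0] [-6.0, 6.0, 0] [-5.0, 7.0, 0] [-3.5, 8.0, 0] [-2.5, 8.5, 0] [-1.0, 8.5, 0] [0.5, 8.5, 0] 
mark deg -135.1 r 31.2 n 410
spindle z 0.1422 29
```

```bash
sed -i 's/C=np.array(\[.5625,.0065\])/C=np.array([.5625,.0053])/' h.py; python3 -c "
from h import *
plan(12,8,push=2.5,R=51,a=5,b=6.5)"
```

```text
t 4.95 p [ 0.5515 -0.0519  0.125 ] press mm [ -7.7 -57.8 125. ] rotneed [-0.034 -0.035 -0.009] F press [ -6.9 -20.4   0.8] w -0.0002 j [-0.31  0.02 -0.22  1.36 -0.04 -0.24]
s0 frac 0.4655 dist off path 0.3
[-8.5, 3.0, 0] [-8.5, 2.5, 0] [-8.0, 3.5, 0] [-7.0, 5.0, 0] [-6.5, 6.0, 0] [-5.5, 7.0, 0] [-4.0, 7.5, 0] [-3.0, 8.0, 0] [-1.5, 8.5, 0] [0.0, 8.5, 0] [1.0, 8.5, 0] [2.5, 8.5, 0]
```

Request:
apply_moves --deltas '[{"delta_rot":[-0.03,-0.03,-0.01],"dp":[-8.5,2.5,0],"grip":0},{"delta_rot":[0,0,0],"dp":[-8.5,2.5,0],"grip":0},{"delta_rot":[0,0,0],"dp":[-8,3.5,0],"grip":0},{"delta_rot":[0,0,0],"dp":[-7,5,0],"grip":0},{"delta_rot":[0,0,0],"dp":[-6.5,6,0],"grip":0},{"delta_rot":[0,0,0],"dp":[-5.5,7,0],"grip":0},{"delta_rot":[0,0,0],"dp":[-4,7.5,0],"grip":0},{"delta_rot":[0,0,0],"dp":[-3,8,0],"grip":0},{"delta_rot":[0,0,0],"dp":[-1.5,8.5,0],"grip":0}]'

```text
time: 5.85
tcp_pos: [0.6159, -0.0199, 0.1259]
orientation: [0.111, 3.13, -0.05]
contact_force: [5.8, -4.2, -4.2]
width: 0.0003
```

```bash
python3 -c "
from h import *
plan(12,8,push=2.5,R=51,a=5,b=6.5)
ringshot('r5')"
```

```text
t 5.85 p [ 0.6159 -0.0199  0.1259] press mm [ 54.7 -22.  125.9] rotneed [-0.032  0.01  -0.013] F press [ 6.  -3.9 -4.2] w 0.0003 j [-0.23  0.15 -0.08  1.33 -0.03 -0.16]
s0 frac 0.6765 dist off path 1.1
[1.5, 9.0, 1] [2.0, 8.5, 0] [2.5, 8.5, 0] [2.5, 8.5, 0] [3.5, 8.0, 0] [5.0, 7.0, 0] [6.0, 6.0, 0] [7.0, 5.0, 0] [7.5, 4.0, 0] [8.0, 3.0, 0] [8.5, 1.5, 0] [8.5, 0.0, 0] 
mark hidden 0
spindle z 0.1442 20
```

Request:
apply_moves --deltas '[{"delta_rot":[-0.03,0.01,-0.01],"dp":[1.5,8.5,1],"grip":0},{"delta_rot":[0,0,0],"dp":[2,8.5,0],"grip":0},{"delta_rot":[0,0,0],"dp":[2.5,8.5,0],"grip":0},{"delta_rot":[0,0,0],"dp":[2.5,8.5,0],"grip":0},{"delta_rot":[0,0,0],"dp":[3.5,8,0],"grip":0},{"delta_rot":[0,0,0],"dp":[5,7,0],"grip":0},{"delta_rot":[0,0,0],"dp":[6,6,0],"grip":0},{"delta_rot":[0,0,0],"dp":[7,5,0],"grip":0},{"delta_rot":[0,0,0],"dp":[7.5,4,0],"grip":0}]'

```text
time: 6.8
tcp_pos: [0.5992, 0.0524, 0.1276]
orientation: [0.088, 3.103, 0.007]
contact_force: [5.9, 4.4, -4.4]
width: -0.0002
```

```bash
python3 -c "
from h import *
plan(12,8,push=2.5,R=51,a=5,b=6.5)
ringshot('r6')"
```

```text
t 6.80 p [0.5992 0.0524 0.1276] press mm [ 33.9  49.2 127.6] rotneed [0.005 0.037 0.001] F press [ 5.6  4.7 -4.4] w -0.0002 j [-0.13  0.07 -0.16  1.3   0.01 -0.08]
s0 frac 0.89 dist off path 0.5
[9.0, 1.5, 3] [8.5, 0.5, 0] [8.5, -1.0, 0] [8.5, -2.0, 0] [8.5, -2.5, 0] [8.0, -3.0, 0] [7.5, -4.5, 0] [6.5, -5.5, 0] [5.5, -6.5, 0] [4.5, -7.5, 0] [3.5, -8.0, 0] [2.0, -8.5, 0] 
mark hidden 0
```

View pics/r6.png

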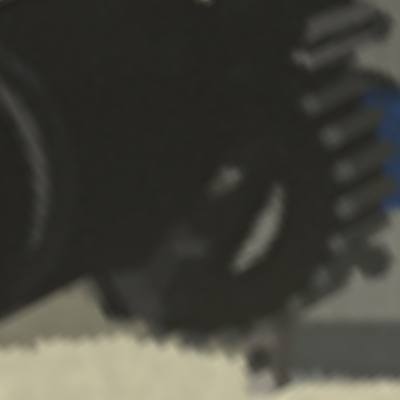

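The hand hides most of the ring here. I'll keep rolling.

Request:
apply_moves --deltas '[{"delta_rot":[0,0.035,0],"dp":[9,1,2],"grip":0},{"delta_rot":[0,0,0],"dp":[8.5,0,0],"grip":0},{"delta_rot":[0,0,0],"dp":[8.5,-1,0],"grip":0},{"delta_rot":[0,0,0],"dp":[8.5,-2,0],"grip":0},{"delta_rot":[0,0,0],"dp":[8.5,-2.5,0],"grip":0},{"delta_rot":[0,0,0],"dp":[8,-3,0],"grip":0},{"delta_rot":[0,0,0],"dp":[7.5,-4.5,0],"grip":0},{"delta_rot":[0,0,0],"dp":[6.5,-5.5,0],"grip":0}]'

```text
time: 7.65
tcp_pos: [0.5325, 0.0547, 0.1278]
orientation: [0.066, 3.128, 0.051]
contact_force: [-1.2, 4.3, 2.1]
width: -0.0003
```

```bash
python3 -c "
from h import *
plan(12,8,push=2.5,R=51,a=5,b=6.5)
ringshot('r7')"
```

```text
t 7.65 p [0.5325 0.0547 0.1278] press mm [-32.8  47.6 127.8] rotneed [0.033 0.011 0.016] F press [-1.5  4.2  2.1] w -0.0003 j [-0.16 -0.1  -0.33  1.33  0.03 -0.12]
s0 frac 0.083 dist off path 1.4
[5.5, -6.0, 3] [3.5, -8.0, 0] [2.5, -8.5, 0] [1.0, -8.5, 0] [-0.5, -8.5, 0] [-1.5, -8.5, 0] [-2.5, -8.5, 0] [-2.5, -8.5, 0] [-3.5, -8.0, 0] [-4.5, -7.5, 0] [-5.5, -6.5, 0] [-6.5, -5.5, 0] 
mark deg 145.4 r 33.1 n 601
spindle z 0.1474 11
```

Request:
apply_moves --deltas '[{"delta_rot":[0.03,0.01,0.015],"dp":[5.5,-6.5,3],"grip":0},{"delta_rot":[0,0,0],"dp":[3.5,-8,0],"grip":0},{"delta_rot":[0,0,0],"dp":[2.5,-8.5,0],"grip":0},{"delta_rot":[0,0,0],"dp":[1,-8.5,0],"grip":0},{"delta_rot":[0,0,0],"dp":[-0.5,-8.5,0],"grip":0},{"delta_rot":[0,0,0],"dp":[-1.5,-8.5,0],"grip":0},{"delta_rot":[0,0,0],"dp":[-2.5,-8.5,0],"grip":0},{"delta_rot":[0,0,0],"dp":[-2.5,-8.5,0],"grip":0},{"delta_rot":[0,0,0],"dp":[-4,-7.5,0],"grip":0},{"delta_rot":[0,0,0],"dp":[-5,-7,0],"grip":0}]'

```text
time: 8.7
tcp_pos: [0.5133, -0.0239, 0.1239]
orientation: [-0.087, -3.107, -0.013]
contact_force: [-0.5, -0.4, 0.6]
width: -0.0002
```

```bash
python3 -c "
from h import *
plan(12,8,push=2.5,R=51,a=5,b=6.5)
ringshot('r8')"
```

```text
t 8.70 p [ 0.5133 -0.0239  0.1239] press mm [-47.4 -32.  123.9] rotneed [ 0.008 -0.034  0.002] F press [-0.5 -0.4  0.6] w -0.0002 j [-0.3  -0.1  -0.34  1.37 -0.   -0.24]
s0 frac 0.3295 dist off path 1.5
[-5.5, -6.0, -1] [-7.5, -4.0, 0] [-8.0, -3.0, 0] [-8.5, -1.5, 0] [-8.5, 0.0, 0] [-8.5, 1.0, 0] [-8.5, 2.5, 0] [-8.5, 2.5, 0] [-8.0, 3.5, 0] [-7.5, 4.5, 0] [-6.5, 5.5, 0] [-5.5, 6.5, 0] 
mark deg -104.8 r 33.0 n 1096
spindle z 0.1496 36
```

Request:
apply_moves --deltas '[{"delta_rot":[0,-0.03,0],"dp":[-6,-5.5,0],"grip":0},{"delta_rot":[0,0,0],"dp":[-7.5,-3.5,0],"grip":0},{"delta_rot":[0,0,0],"dp":[-8,-2.5,0],"grip":0},{"delta_rot":[0,0,0],"dp":[-8.5,-1.5,0],"grip":0},{"delta_rot":[0,0,0],"dp":[-8.5,0,0],"grip":0},{"delta_rot":[0,0,0],"dp":[-8.5,1,0],"grip":0},{"delta_rot":[0,0,0],"dp":[-8.5,2.5,0],"grip":0},{"delta_rot":[0,0,0],"dp":[-8.5,2.5,0],"grip":0},{"delta_rot":[0,0,0],"dp":[-8,3.5,0],"grip":0}]'

```text
time: 9.65
tcp_pos: [0.5798, -0.0523, 0.1232]
orientation: [-0.113, -3.125, 0.05]
contact_force: [-1.6, -2.9, 1.3]
width: -0.0002
```

```bash
python3 -c "
from h import *
plan(8,8,push=2.5,R=51,a=5,b=6.5)
ringshot('r9')"
```

```text
t 9.65 p [ 0.5798 -0.0523  0.1232] press mm [ 20.6 -56.5 123.2] rotneed [-0.032 -0.013 -0.014] F press [-1.4 -2.9  1.3] w -0.0002 j [-0.3   0.08 -0.16  1.34 -0.03 -0.22]
s0 frac 0.542 dist off path 1.4
[-6.5, 6.5, -2] [-6.0, 6.5, 0] [-4.5, 7.0, 0] [-3.5, 8.0, 0] [-2.5, 8.5, 0] [-1.0, 8.5, 0] [0.5, 8.5, 0] [2.0, 8.5, 0] 
mark deg -5.7 r 33.7 n 1063
spindle z 0.152 33
```

Request:
apply_moves --deltas '[{"delta_rot":[-0.03,-0.01,-0.01],"dp":[-7,5.5,-1],"grip":0},{"delta_rot":[0,0,0],"dp":[-6,6.5,0],"grip":0},{"delta_rot":[0,0,0],"dp":[-4.5,7,0],"grip":0},{"delta_rot":[0,0,0],"dp":[-3.5,8,0],"grip":0},{"delta_rot":[0,0,0],"dp":[-10,-5,0],"grip":0},{"delta_rot":[0,0,0],"dp":[-12,-6,0],"grip":0},{"delta_rot":[0,0,0],"dp":[0,0,-30],"grip":0}]'

```text
time: 10.4
tcp_pos: [0.6284, -0.0417, 0.1506]
orientation: [0.1, 3.136, -0.015]
contact_force: [-0.7, 0.3, -0.5]
width: -0.0001
```

```bash
python3 -c "
from h import *
st()
ringshot('r10')
im,d=imaging.get_image('scene'); cv2.imwrite('pics/s10.png',im)"
```

```text
t 10.40 p [ 0.6284 -0.0417  0.1506] press mm [ 68.6 -43.1 150.6] rotneed [-0.009  0.004 -0.005] F press [-0.7  0.3 -0.5] w -0.0001 j [-0.27  0.19  0.01  1.39 -0.01 -0.21]
mark deg 40.7 r 33.5 n 1093
spindle z 0.1527 34
```

View pics/r10.png

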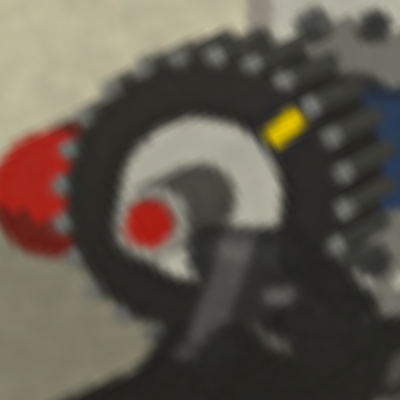

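View pics/s10.png

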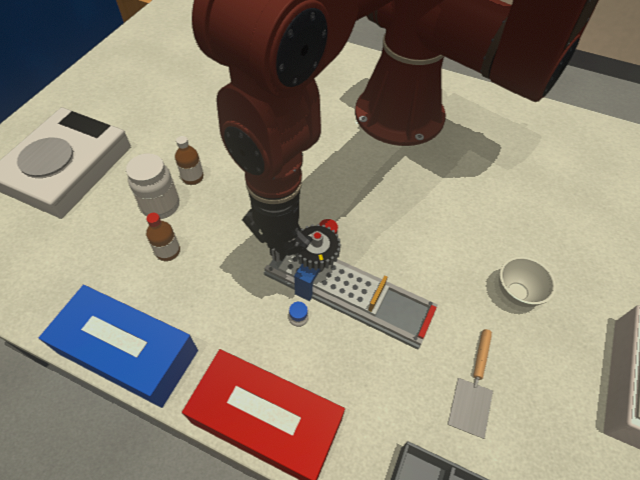

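About 761° in all (2.11 turns), and the spindle height agrees. Next I'll rise, turn the hand 90° so the knuckles lie across the press, and go over to the lip.

Request:
apply_moves --deltas '[{"delta_rot":[0,0,0],"dp":[0,0,-40],"grip":0},{"delta_rot":[0,0,0.14],"dp":[0,0,-40],"grip":0},{"delta_rot":[0,0,0.14],"dp":[0,0,0],"grip":0},{"delta_rot":[0,0,0.14],"dp":[0,0,0],"grip":0},{"delta_rot":[0,0,0.14],"dp":[0,0,0],"grip":0},{"delta_rot":[0,0,0.14],"dp":[0,0,0],"grip":0},{"delta_rot":[0,0,0.14],"dp":[0,0,0],"grip":0},{"delta_rot":[0,0,0.14],"dp":[0,0,0],"grip":0},{"delta_rot":[0,0,0.14],"dp":[0,0,0],"grip":0},{"delta_rot":[0,0,0.14],"dp":[0,0,0],"grip":0},{"delta_rot":[0,0,0.14],"dp":[0,0,0],"grip":0},{"delta_rot":[0,0,0.14],"dp":[0,0,0],"grip":0}]'

```text
time: 11.7
tcp_pos: [0.6307, -0.035, 0.2397]
orientation: [2.3, 2.11, 0.019]
contact_force: [-0.3, 0.0, 1.0]
width: -0.0
```

```bash
cat >> h.py <<'E'
RT=np.stack([py,px,[0,0,-1]],1)
E
python3 -c "
from h import *
st()
ringshot('r11')
im,d=imaging.get_image('top'); cv2.imwrite('pics/t11.png',im)"
```

```text
t 11.70 p [ 0.6307 -0.035   0.2397] press mm [ 70.4 -36.3 239.7] rotneed [ 0.023  0.005 -0.028] F press [-0.3  0.   1. ] w -0.0 j [-0.26  0.17  0.15  1.53 -0.    1.39]
mark deg 40.7 r 33.5 n 1086
spindle z 0.1524 34
```

Request:
apply_moves --deltas '[{"delta_rot":[0.02,0,-0.03],"dp":[35,-15,0],"grip":0},{"delta_rot":[0,0,0],"dp":[38,-18,0],"grip":0},{"delta_rot":[0,0,0],"dp":[38,-18,0],"grip":0},{"delta_rot":[0,0,0],"dp":[33,-18,0],"grip":0},{"delta_rot":[0,0,0],"dp":[0,0,0],"grip":0}]'

```text
time: 12.3
tcp_pos: [0.5671, 0.117, 0.237]
orientation: [2.249, 2.187, -0.0]
contact_force: [0.1, 0.3, 0.5]
width: 0.0
```

```bash
python3 -c "
from h import *
st()"
```

```text
t 12.30 p [0.5671 0.117  0.237 ] press mm [ -1.9 111.8 237. ] rotneed [0.003 0.003 0.03 ] F press [0.1 0.3 0.5] w 0.0 j [-0.02  0.03  0.    1.53 -0.    1.58]
```

Request:
apply_moves --deltas '[{"delta_rot":[0,0,0.015],"dp":[-2,2,35],"grip":0},{"delta_rot":[0,0,0.01],"dp":[-1,0,40],"grip":0},{"delta_rot":[0,0,0],"dp":[0,0,40],"grip":0},{"delta_rot":[0,0,0],"dp":[0,0,30],"grip":0},{"delta_rot":[0,0,0],"dp":[0,0,15],"grip":0},{"delta_rot":[0,0,0],"dp":[0,0,0],"grip":0}]'

```text
time: 12.9
tcp_pos: [0.5712, 0.1139, 0.0725]
orientation: [2.243, 2.188, 0.008]
contact_force: [0.4, -0.4, -0.6]
width: -0.0002
```

```bash
python3 -c "
from h import *
st()
im,d=imaging.get_image('scene'); im=im[200:360,250:460]; cv2.imwrite('pics/s12.png',cv2.resize(im,None,fx=3.5,fy=3.5,interpolation=2))"
```

```text
t 12.90 p [0.5712 0.1139 0.0725] press mm [  2.4 108.9  72.5] rotneed [0.01  0.002 0.033] F press [ 0.4 -0.4 -0.6] w -0.0002 j [-0.03  0.09 -0.25  1.23 -0.    1.57]
```

View pics/s12.png

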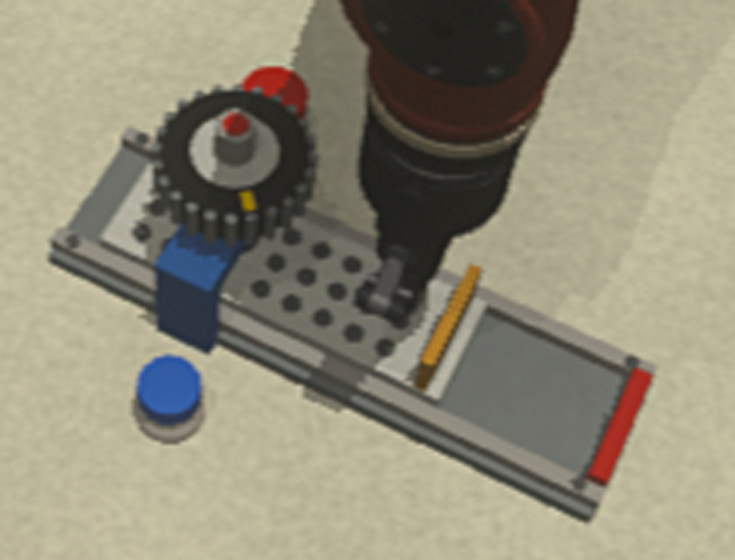

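Request:
apply_moves --deltas '[{"delta_rot":[0,0,0.05],"dp":[0,-1,9],"grip":0},{"delta_rot":[0,0,0],"dp":[5,-1,1],"grip":0},{"delta_rot":[0,0,0],"dp":[5,0,0],"grip":0},{"delta_rot":[0,0,0],"dp":[5,0,0],"grip":0},{"delta_rot":[0,0,0],"dp":[5,0,0],"grip":0}]'

```text
time: 13.45
tcp_pos: [0.5749, 0.1339, 0.0695]
orientation: [2.285, 2.133, 0.017]
contact_force: [-1.2, -3.1, -3.1]
width: 0.0002
```

```bash
python3 -c "
from h import *
st()
im,d=imaging.get_image('scene'); im=im[200:360,250:460]; cv2.imwrite('pics/s13.png',cv2.resize(im,None,fx=3.5,fy=3.5,interpolation=2))"
```

```text
t 13.45 p [0.5749 0.1339 0.0695] press mm [  4.9 129.1  69.5] rotneed [ 0.019  0.003 -0.011] F press [-1.  -3.2 -3.1] w 0.0002 j [ 0.01  0.1  -0.24  1.22 -0.    1.65]
```

View pics/s13.png

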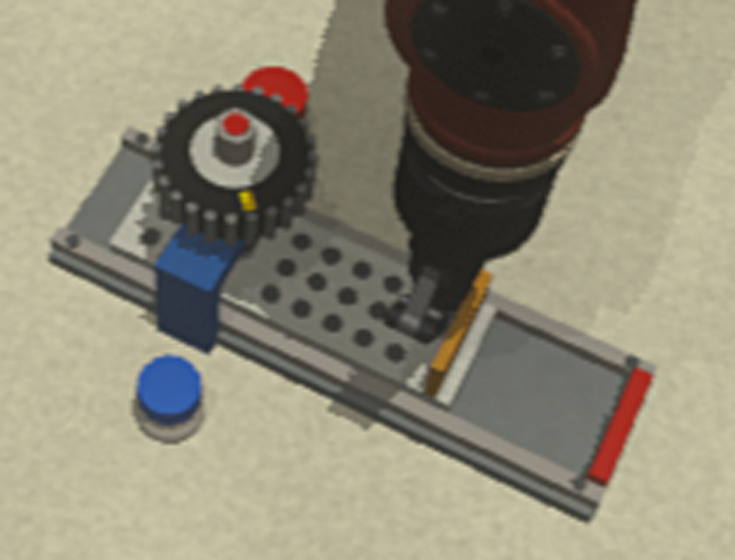

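The mould slides freely: the lip has moved about 6 mm. I'll carry on pushing.

Request:
apply_moves --deltas '[{"delta_rot":[0.015,0,-0.01],"dp":[6,-2,3],"grip":0},{"delta_rot":[0,0,0],"dp":[7,-1,2],"grip":0},{"delta_rot":[0,0,0],"dp":[7,-1,1],"grip":0},{"delta_rot":[0,0,0],"dp":[7,0,1],"grip":0},{"delta_rot":[0,0,0],"dp":[7,0,0],"grip":0},{"delta_rot":[0,0,0],"dp":[7,0,0],"grip":0},{"delta_rot":[0,0,0],"dp":[7,0,0],"grip":0},{"delta_rot":[0,0,0],"dp":[6,0,0],"grip":0}]'

```text
time: 14.3
tcp_pos: [0.5791, 0.1853, 0.0683]
orientation: [2.271, 2.141, -0.004]
contact_force: [0.1, -5.8, 0.4]
width: 0.0006
```

```bash
python3 -c "
from h import *
st()
im,d=imaging.get_image('scene'); im=im[200:360,250:460]; cv2.imwrite('pics/s14.png',cv2.resize(im,None,fx=3.5,fy=3.5,interpolation=2))"
```

```text
t 14.30 p [0.5791 0.1853 0.0683] press mm [  6.2 180.7  68.3] rotneed [ 0.013  0.016 -0.001] F press [ 0.4 -5.8  0.4] w 0.0006 j [ 0.1   0.17 -0.17  1.23 -0.02  1.73]
```

View pics/s14.png

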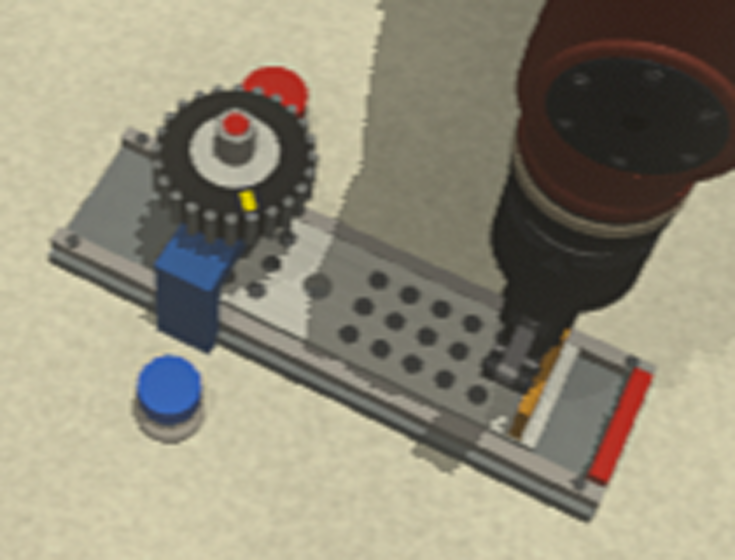

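Request:
apply_moves --deltas '[{"delta_rot":[0.01,0.01,0],"dp":[7,-2,3],"grip":0},{"delta_rot":[0,0,0],"dp":[7,-2,2],"grip":0},{"delta_rot":[0,0,0],"dp":[7,-1,0],"grip":0},{"delta_rot":[0,0,0],"dp":[5,0,0],"grip":0},{"delta_rot":[0,0,0],"dp":[4,0,0],"grip":0},{"delta_rot":[0,0,0],"dp":[3,0,0],"grip":0}]'

```text
time: 14.95
tcp_pos: [0.5789, 0.2175, 0.0662]
orientation: [2.277, 2.143, -0.005]
contact_force: [-1.5, -21.4, 6.4]
width: 0.0003
```

```bash
python3 -c "
from h import *
st()"
```

```text
t 14.95 p [0.5789 0.2175 0.0662] press mm [  4.  212.8  66.2] rotneed [ 0.008  0.013 -0.003] F press [ -0.3 -21.5   6.4] w 0.0003 j [ 0.15  0.2  -0.13  1.23 -0.01  1.79]
```

Request:
apply_moves --deltas '[{"delta_rot":[0,0,0],"dp":[3,0,0],"grip":0},{"delta_rot":[0,0,0],"dp":[3,0,0],"grip":0}]'

```text
time: 15.15
tcp_pos: [0.5788, 0.2177, 0.0663]
orientation: [2.274, 2.133, -0.022]
contact_force: [-3.3, -22.0, 5.8]
width: 0.0003
```

Request:
apply_moves --deltas '[{"delta_rot":[0,0,0],"dp":[-8,0,0],"grip":0},{"delta_rot":[0,0,0],"dp":[-12,0,0],"grip":0},{"delta_rot":[0,0,0],"dp":[-10,0,-10],"grip":0},{"delta_rot":[0,0,0],"dp":[0,0,-40],"grip":0},{"delta_rot":[0,0,0],"dp":[0,0,-45],"grip":0},{"delta_rot":[0,0,0],"dp":[0,0,-45],"grip":0},{"delta_rot":[0,0,0],"dp":[0,-40,-20],"grip":0},{"delta_rot":[0,0,0],"dp":[0,-45,0],"grip":0},{"delta_rot":[0,0,0],"dp":[20,-40,0],"grip":0},{"delta_rot":[0,0,0],"dp":[40,0,0],"grip":0},{"delta_rot":[0,0,0],"dp":[40,0,0],"grip":0},{"delta_rot":[0,0,0],"dp":[0,0,0],"grip":0}]'

```text
time: 16.35
tcp_pos: [0.4521, 0.2995, 0.2384]
orientation: [2.282, 2.135, 0.0]
contact_force: [0.3, 0.4, -0.3]
width: 0.0001
```

```bash
python3 - <<'E'
from h import *
st(); ringshot('r15')
for n in('scene','top'):
    im,d=imaging.get_image(n); np.savez(f'pics/{n}15.npz',im=im,d=d); cv2.imwrite(f'pics/{n}15.png',im)
    c=imaging.get_calibration(n)
    W=world(c,d); i=im.astype(int)
    for nm,mm in(('red pot',(i[...,2]>120)&(i[...,1]<70)&(np.hypot(W[...,0]-.46,W[...,1]+.01)<.04)&(W[...,2]<.06)&(W[...,2]>.035)),('blue pot',(i[...,0]>100)&(i[...,2]<60)&(np.hypot(W[...,0]-.667,W[...,1]-.016)<.035))): print(n,nm,W[mm].mean(0).round(4))
im=cv2.imread('pics/scene15.png')[200:360,250:460]; cv2.imwrite('pics/sc15.png',cv2.resize(im,None,fx=3.5,fy=3.5,interpolation=2))
im=cv2.imread('pics/top15.png')[170:300,190:370]; cv2.imwrite('pics/tc15.png',cv2.resize(im,None,fx=4.4,fy=4.4,interpolation=2))
E
```

```text
t 16.35 p [0.4521 0.2995 0.2384] press mm [-127.2  287.3  238.4] rotneed [ 0.012  0.011 -0.009] F press [ 0.3  0.4 -0.3] w 0.0001 j [ 0.35 -0.08 -0.11  1.53 -0.02  1.99]
mark deg 40.7 r 33.6 n 1000
spindle z 0.1526 34
scene red pot [ 0.4575 -0.0099  0.0458]
scene blue pot [0.669  0.0166 0.0407]
top red pot [ 0.4619 -0.0107  0.045 ]
top blue pot [0.664  0.0152 0.0397]
```

View pics/sc15.png

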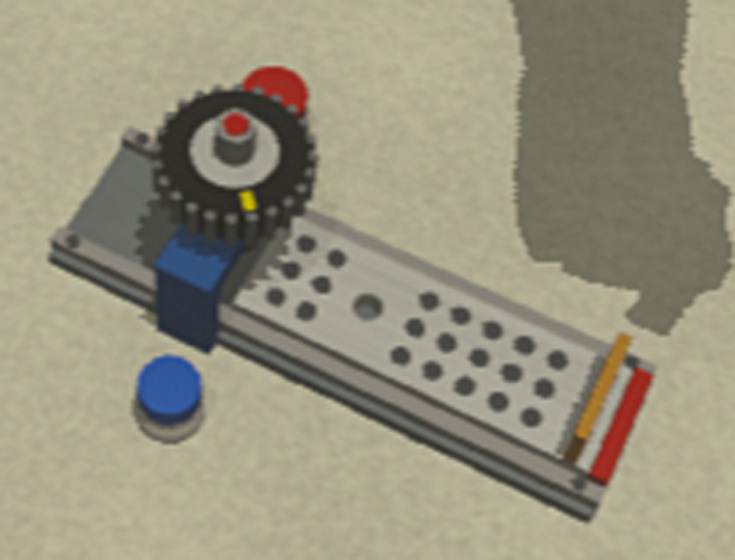

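View pics/tc15.png

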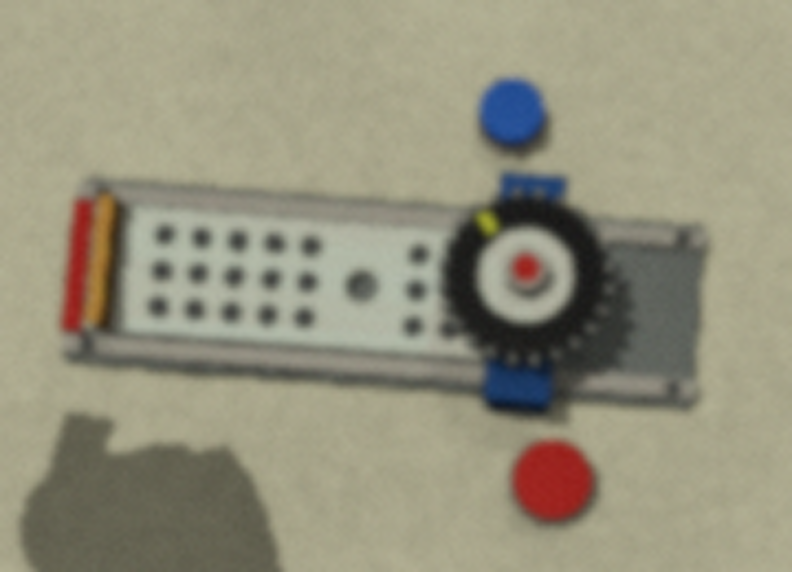

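View pics/scene15.png

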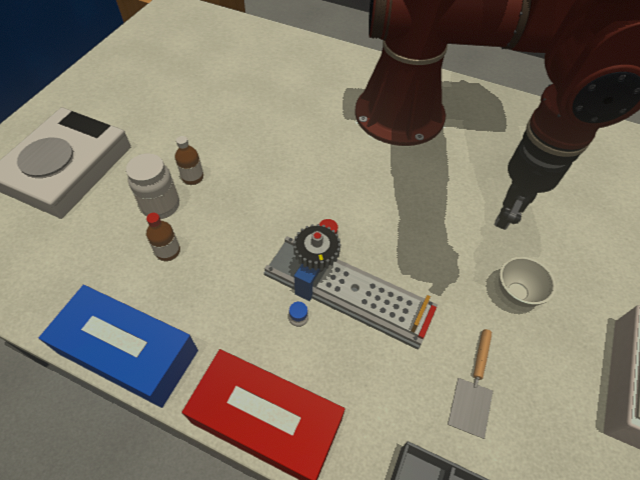

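The mould's end is at the red stop, with the mark at 41° past two turns and the pots where they were. One numeric check of the lip's travel, then I'll hand in.

```bash
python3 - <<'E'
from h import *
c=imaging.get_calibration('scene')
for k in('0','15'):
    z=np.load(f'pics/scene{k}.npz'); i=z['im'].astype(int); W=world(c,z['d'])
    b,g,r=i[...,0],i[...,1],i[...,2]
    q=W[(r>150)&(g>95)&(g<170)&(b<100)&(abs(W[...,2]-.062)<.006)&(abs(W[...,0]-.57)<.07)&(W[...,1]>.1)&(W[...,1]<.3)]
    print(k,len(q),((q[:,:2]-C)@py[:2]).mean()*1e3)
from rig import sign_off
print(sign_off())
E
```

```text
0 84 139.00253309729138
15 99 229.0084600932861
the job is handed in; nothing more can be done
None
```

The job is done and handed in at about 16.5 s of the 61 s allowed. Sign-off reports no verdict.

**Ring:** I rolled the closed fingertips round the ring anticlockwise in continuous contact for about 761° (2.11 turns). The yellow mark finished at about 41° past two turns. The spindle stood about 26.6 mm above the ring's top by depth, against about 25.8 mm expected. That 1 mm difference is within depth and calibration error.

**Mould:** I then pushed it by the inner face of the lip. The lip travelled 90.0 mm by depth, the full range. At the stop the hand stalled at about 22 N with no further motion.

**After backing off:**
- The ring mark had not moved.
- Both pots were within about 1 mm of their starting positions.
- The other things looked unmoved in the scene picture, though I did not measure them.
- The hand stood clear of everything, with no contact force.

**Disagreements along the way:** the ring's mark was hidden by the hand in two pictures, so for that stretch the turn count rests on the path length. It agreed with the next sighting to within about 3°. My first estimate of the ring's centre was also about 1 mm off, and I corrected it from the contact positions.

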